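Crack open a child-resistant cap to vent a bottle

ROBOT

A 6-joint arm with a two-finger parallel gripper is mounted at the origin on a cart in front of the work surface, level with it; the furniture and walls round the work are solid. World frame = base frame: x ahead of the robot, y to its left, z up, the work surface at z = 0. Lengths are in m, angles in rad, forces in N, time in s.
With the tool pointing down it reaches from about 0.325 to 0.875 m from the base axis. Payload 4.4 kg.
Tool frame: the origin (TCP) lies at the very end of the fingers, on their centre line; the grasp point (between the pads) lies 19 mm behind it; z points along the fingers, x is the direction in which the jaws open and shut, and the axes are right-handed (so a half turn about z gives the same grasp; the last joint's range is limited). The gripper opens to 85 mm and grips with 20 to 120 N. Pads are 22 mm wide; open, the fingers measure 114 mm over their backs; the gripper's body (76 mm by 85 mm) begins 54 mm behind the grasp point. The pads swing forward as they close: fully open they stand 13 mm farther back than shut.
Start: joints at [0.963, 0.207, 1.542, -0, 1.393, -0.15], TCP at [0.254, 0.516, 0.231] pointing down, gripper open.
Joint ranges: [-2.73, 2.73], [-0.86, 2.22], [0.23, 2.46], [-1.11, 4.25], [0.08, 2.63], [-2.82, 2.82]. Speed limits (rad/s): [2.79, 2.79, 3.14, 3.14, 3.14, 3.14].

INTERFACE

Orientations are given as a unit quaternion [w, x, y, z].
In Python, from rig import manip gives the robot as it stands.
- The arm moves only by the tool jog_arm, never from a script. Its argument "rows" is a list of rows, each a list of 3 entries, a list of its own where there are three numbers: the turn, a rotation vector about the tool's x, y, z in rad, then the shift along the tool's x, y, z in mm, then the opening, from 0 (shut) to 1 (fully open). A call has 1 to 10 rows; each row is the pose to reach, as a shift and turn from the pose commanded when the call began, along the tool's axes at that moment; what a row does not reach only later rows make up. A row lasts 1/10 s, in which the tool goes at most 50 mm and 8.59 degrees, less where a joint would pass 70% of its speed; a pose out of reach is approached as far as the arm can. A call with a gripper value outside its range is refused whole. The fingers move at their own pace and stop on an object; "grip_force" is the grip in N (left out, the last holds). Time passes only in rows, so rows that repeat a pose let the fingers close. It gives the time, the measured TCP pose, the force and the opening at its end, in the units of the state.
- manip.read_state(): the state, without advancing time (a new reading comes with each control period).
- manip.capture(name): name is "side" or "top" or "wrist"; returns a dict with "pixels" (400x640x3 uint8, red, green, blue), "range_z" (400x640 float32, m along the optical axis (not along the pixel's ray), 0 where there is no reading), "vertical_fov" (degrees; the focal length in pixels is half the picture's height over the tangent of half this angle, whatever the lens; pixels are square), "cx", "cy" (the principal point, pixels), "eye" and "rotation" of the camera in the world. Camera axes: x right, y down, z forward; pixel columns grow to the right and rows downward; lengths in m; the calibration is good to about 2 mm. The wrist camera is an equidistant fisheye: a pixel r from the principal point sees the ray r / f radians off the axis. A picture is of the moment at which its call begins.
- manip.close_job(): hands the job in, once; it reports no verdict.
The state is a dict: "time": time; "q": joint angles; "dq": joint speeds; "joint_torque": joint torques, N m; "position": TCP position; "eef_rot": TCP orientation; "wrist_force": force on the tool from outside, world axes, zero at the start; "moment": the same for the moment, N m; "gripper_width": finger opening in m.
Only numpy, scipy, OpenCV 4.12 (cv2) and the standard library are available. Lean on these libraries where they do the work, as an engineer would, in place of code of your own. Each camera call takes 0.05 s, during which the arm holds its last target.

TASK

The bottle clamped in the grey bench holder has built up pressure. Loosen its child-resistant cap: grip the white ribbed cap, press it down and, keeping it pressed, turn it anticlockwise (seen from above) so that the inner cap (the thin black collar below the white shell turns with it) turns by an eighth of a turn or more; turning without pressing only ratchets. Then let go, leaving the cap on the bottle, and leave the two other bottles standing where they are.

Things in the scene. Friction and masses are not known exactly. Their poses are not given: they have to be found in the camera images.
- cap_grip (a point): On the axis of the child-resistant cap, 9 mm below its top: grip here, any yaw. Shell: upright white ribbed cylinder, 54 mm wide, 33 mm high, its top 155 mm over the worktop; x along a low bar on it. White bottle, 58 mm, clamped in a fixed grey holder 98 mm square, 46 mm high. A thin black collar with a pointer tab (35 mm from the axis, 113 to 117 mm up) turns with the inner cap.
- shell_press (a joint): How far the shell is pressed down (m): 0 = up, stop at 0.008. It starts to move at 5 N and takes 1.2 N more per mm; hidden dogs bite from 4.5 mm (10 N) on, and if they land tooth on tooth up to 8 N is added until the turn begins. Aim at 6 to 7 mm, held throughout the turn. Pressed less than 3 mm it ratchets and the inner cap stays. Grip with 30 N or more. It springs up when let go.
- inner_cap (a joint): Angle (rad) by which the inner cap, which carries the thread, is unscrewed: 0 = tight (start); grows anticlockwise seen from above; stop at 1.6. An eighth of a turn is 0.785. The pressed shell may turn up to 0.4 rad before it carries the inner cap along; turning takes about 0.05 N m. One turn of 1.3 to 1.4 rad in one grasp is ample.
- black_cap_bottle: Bystander, loose: white plastic bottle with a faceted black cap, 66 mm in diameter, 143 mm high, upright, without holder. Origin at the centre of its underside. To be left alone.
- blue_cap_bottle: Bystander, loose: clear glass bottle with a wide blue cap, 69 mm in diameter, 150 mm high, upright, without holder. Origin at the centre of its underside. To be left alone.

How it is judged:
At the end, for the whole second after the job is handed in: The inner cap is unscrewed by more than 0.7 rad (40 degrees, an eighth of a turn with 5 degrees to spare); the black-capped and the blue-capped bottle stand upright (within 0.2 rad), each within 20 mm of where it stood (value of joint inner_cap above 0.7 rad and distance of each of black_cap_bottle, blue_cap_bottle from where it was at the start of the episode below 0.02 m and angle between each of black_cap_bottle, blue_cap_bottle's own z axis and vertical below 0.2 rad); the robot touches nothing.
It fails at once if a bystander bottle is knocked over (angle between any of black_cap_bottle, blue_cap_bottle's own z axis and vertical above 0.5 rad).
It also fails if it takes over 32 s, if anything falls off the work surface, if the arm or the gripper's body presses on something with over 40 N, if the wrist force passes 120 N, or if a joint passes its speed limit or range.

## Working session

There is one attempt and no reset: what is moved stays moved. The work goes in short steps, Python scripts to look and compute and a tool call to move; the robot and the scene stay as the last step left them, time stands still between calls to the robot, and variables do not carry over. Pictures are saved under pics/ and viewed, and the job is handed in when it is done.

Besides the shell and the picture viewer there is one more tool, called after "Emit:" in YAML: its name, and indented under it one key for each argument. jog_arm: Moves the arm, as the interface text tells. Its arguments: {"type":"object","properties":{"rows":{"type":"array"},"grip_force":{"type":"number"}},"required":["rows"]}

```bash
ls; mkdir -p pics; python3 - <<'E'
from rig import manip
import cv2
s=manip.read_state();print({k:s[k] for k in('time','position','eef_rot','wrist_force','gripper_width')})
import pickle
for n in("top","side"):
    c=manip.capture(n);pickle.dump(c,open(f'{n}.pkl','wb'))
    cv2.imwrite(f'pics/{n}1.png',c['pixels'][:,:,::-1]);print(n,c['vertical_fov'],c['cx'],c['cy'],c['eye'],c['rotation'])
E
```

```text
pics
{'time': 0.0, 'position': array([0.25369609, 0.51516449, 0.23007917]), 'eef_rot': array([ 4.46582003e-04,  8.49104600e-01,  5.28223478e-01, -1.06604245e-03]), 'wrist_force': array([0.54115598, 0.53750005, 0.19060622]), 'gripper_width': 0.08552784078782515}
top 52.576023267105484 323.4456575196978 203.82801831586212 [0.41794563 0.00403541 0.96417633] [ 0.07252718 -0.69580259  0.71180601 -0.06269585]
side 50.16048920825201 318.27087392129977 201.87341497510533 [ 0.30965099 -0.63388216  0.6291813 ] [-0.43934073  0.87253779 -0.19489093  0.08760732]
```

View pics/top1.png

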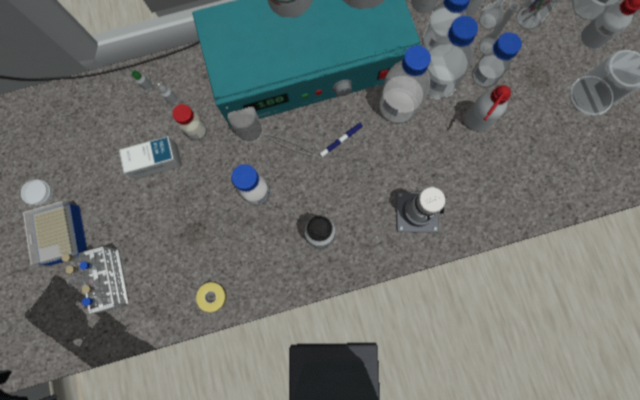

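View pics/side1.png

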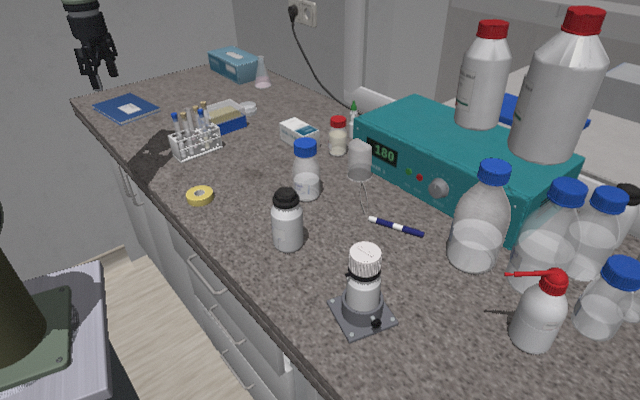

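The top view shows the white cap at about (432,200), the black cap at (320,228) and the blue cap at (246,178). In the side view the white cap is at (365,258).

```bash
cat > h.py <<'E'
import numpy as np,cv2,pickle
from scipy.spatial.transform import Rotation as R
def rot(q): q=np.asarray(q); return R.from_quat([q[1],q[2],q[3],q[0]]).as_matrix()
def ray(c,u,v):
    f=200/np.tan(np.radians(c['vertical_fov']/2))
    d=np.array([(u-c['cx'])/f,(v-c['cy'])/f,1.]); return rot(c['rotation'])@d
def plane(c,u,v,z):
    d=ray(c,u,v);e=np.array(c['eye']);return e+d*(z-e[2])/d[2]
def cloud(c):
    f=200/np.tan(np.radians(c['vertical_fov']/2))
    v,u=np.mgrid[0:400,0:640];z=c['range_z'].astype(float)
    P=np.stack([(u-c['cx'])/f*z,(v-c['cy'])/f*z,z],-1)
    return P@rot(c['rotation']).T+np.array(c['eye'])
E
python3 - <<'E'
from h import *
for n,box in(('top',(395,170,455,240)),('side',(320,225,410,345))):
    c=pickle.load(open(n+'.pkl','rb'));P=cloud(c);im=c['pixels']
    x0,y0,x1,y1=box
    cv2.imwrite(f'pics/{n}z.png',cv2.resize(im[y0:y1,x0:x1,::-1],None,fx=6,fy=6,interpolation=cv2.INTER_CUBIC) if n=='top' else cv2.resize(im[y0:y1,x0:x1,::-1],None,fx=5,fy=5))
    m=np.zeros((400,640),bool);m[y0:y1,x0:x1]=True
    Z=P[...,2]; t=m&(Z>.147)&(Z<.165)
    pts=P[t]; print(n,t.sum(),pts.mean(0),pts.min(0),pts.max(0))
    (cx,cy),r=cv2.minEnclosingCircle(pts[:,:2].astype(np.float32));print('circle',cx,cy,r,np.median(pts[:,2]))
    # colour: white top
    w=(m&(im.min(2)>175)).astype(np.uint8)
    k=cv2.findContours(w,cv2.RETR_EXTERNAL,cv2.CHAIN_APPROX_NONE)[0];k=max(k,key=cv2.contourArea)
    print(cv2.boundingRect(k),cv2.fitEllipse(k))
    (u,v)=cv2.fitEllipse(k)[0];print(plane(c,u,v,.155))
c=pickle.load(open('top.pkl','rb'))
for u,v,z in((320,228,.143),(246,178,.15)):print(plane(c,u,v,z))
E
```

```text
top 529 [ 0.57921357 -0.20607591  0.15508005] [ 0.55386892 -0.23220024  0.14709011] [ 0.6055232  -0.18079646  0.15939473]
circle 0.5802398324012756 -0.20690463483333588 0.026850152760744095 0.15527006614190797
(420, 187, 25, 25) ((432.21942138671875, 199.06912231445312), (22.370269775390625, 24.000398635864258), 120.85008239746094)
[ 0.57945447 -0.20750933  0.155     ]
side 678 [ 0.57672575 -0.21022481  0.15444652] [ 0.55193547 -0.23385839  0.14705672] [ 0.60445572 -0.18106204  0.15843897]
circle 0.5784537196159363 -0.20692108571529388 0.027197623625397682 0.15501019740281835
(350, 241, 32, 26) ((365.1773681640625, 252.50003051757812), (22.396751403808594, 30.47160530090332), 96.76303100585938)
[ 0.57738666 -0.20911726  0.155     ]
[0.52719297 0.02190588 0.143     ]
[0.63459452 0.17367751 0.15      ]
```

```bash
python3 - <<'E'
import cv2,numpy as np
a=cv2.imread('pics/topz.png');b=cv2.imread('pics/sidez.png');h=600
b=b[:600];a=cv2.copyMakeBorder(a,0,h-a.shape[0],0,0,0) if a.shape[0]<h else a[:h]
b=cv2.copyMakeBorder(b,0,h-b.shape[0],0,0,0)
x=np.hstack([a,b])[:, :800];cv2.imwrite('pics/both.png',x)
E
```

```text
(no output)
```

View pics/both.png

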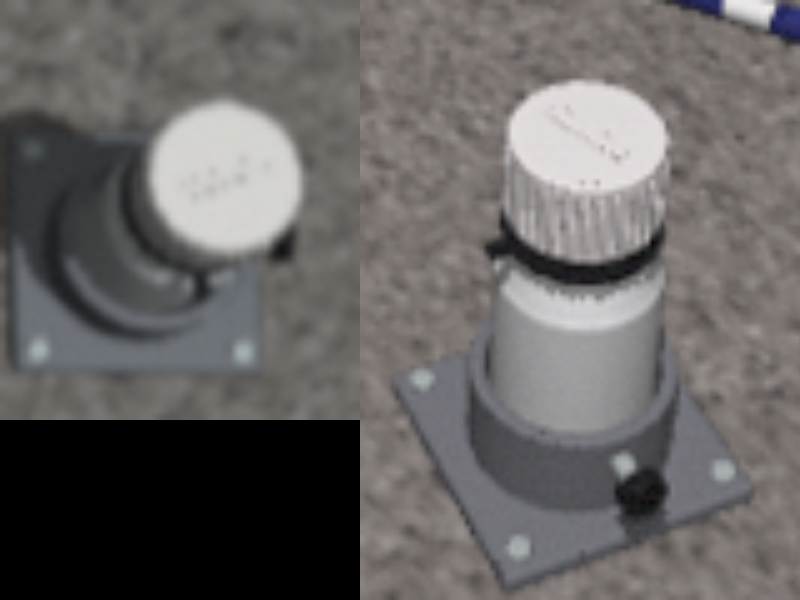

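The cap axis is near (0.579, -0.207), with its top at 0.155. The black-capped bottle is near (0.527, 0.022) and the blue-capped one near (0.63, 0.17). I'll travel above everything at the current height and pre-turn the wrist so the 1.4 rad unscrewing fits in the last joint's range.

Emit:
jog_arm:
  rows:
    - [[0,0,2.15],[-504,611,0],1]
    - [[0,0,2.15],[-504,611,0],1]
    - [[0,0,2.15],[-504,611,0],1]
    - [[0,0,2.15],[-504,611,0],1]
    - [[0,0,2.15],[-504,611,0],1]
    - [[0,0,2.15],[-504,611,0],1]
    - [[0,0,2.15],[-504,611,0],1]
    - [[0,0,2.15],[-504,611,0],1]
    - [[0,0,2.15],[-504,611,0],1]
    - [[0,0,2.15],[-504,611,0],1]
  grip_force: 60

```text
time: 1.1
position: [0.4596, 0.058, 0.2311]
eef_rot: [-0.0, 0.981, -0.195, -0.0]
wrist_force: [1.5, 1.0, -0.3]
gripper_width: 0.0855
```

```bash
cat > d.py <<'E'
from h import *
import sys
from rig import manip
def delta(x,y,z,yaw):
    s=manip.read_state();M=rot(s['eef_rot']);p=s['position']
    X=np.array([np.cos(yaw),np.sin(yaw),0]);Z=np.array([0,0,-1.]);T=np.stack([X,np.cross(Z,X),Z],1)
    print('t',s['time'],'pos',p.round(4),'q',s['q'].round(3),'F',s['wrist_force'].round(2),'M',s['moment'].round(3),'w',s['gripper_width'],'yaw',np.arctan2(M[1,0],M[0,0]).round(3))
    print('turn',R.from_matrix(M.T@T).as_rotvec().round(3),'shift',(M.T@(np.array([x,y,z])-p)*1000).round(1))
delta(*map(float,sys.argv[1:5]))
E
python3 d.py .579 -.207 .23 -1.04
```

```text
t 1.1 pos [0.4596 0.058  0.2311] q [-0.062 -0.036  1.804  0.     1.373  0.331] F [ 1.53  0.98 -0.3 ] M [-0.028  0.009  0.018] w 0.08552495834439006 yaw -0.393
turn [-0.     0.     0.647] shift [211.8 199.    1. ]
```

Emit:
jog_arm:
  rows:
    - [[0,0,0.65],[210,198,0],1]
    - [[0,0,0.65],[210,198,0],1]
    - [[0,0,0.65],[210,198,0],1]
    - [[0,0,0.65],[210,198,0],1]
    - [[0,0,0.65],[210,198,0],1]
    - [[0,0,0.65],[210,198,0],1]
    - [[0,0,0.65],[210,198,0],1]
    - [[0,0,0.65],[210,198,0],1]
    - [[0,0,0.65],[210,198,0],1]

```text
time: 2.0
position: [0.5786, -0.2014, 0.2307]
eef_rot: [-0.0, 0.869, -0.495, -0.001]
wrist_force: [-0.6, 0.1, -0.2]
gripper_width: 0.0855
```

```bash
python3 d.py .579 -.207 .123 -1.04; python3 - <<'E'
from h import *
from rig import manip
c=manip.capture('wrist');pickle.dump(c,open('wrist.pkl','wb'));cv2.imwrite('pics/w1.png',c['pixels'][:,:,::-1]);print(c['eye'],c['rotation'])
c=manip.capture('side');pickle.dump(c,open('side2.pkl','wb'));cv2.imwrite('pics/s2.png',c['pixels'][:,:,::-1])
E
```

```text
t 2.0 pos [ 0.5786 -0.2014  0.2307] q [-0.476  0.287  1.443  0.     1.413  0.56 ] F [-0.56  0.05 -0.15] M [ 0.002 -0.018  0.061] w 0.08550852872325143 yaw -1.036
turn [0.001 0.002 0.004] shift [  5.2   2.4 107.7]
[ 0.64321833 -0.16298404  0.37278234] [ 0.12936769  0.85893549 -0.48973676 -0.07517798]
```

View pics/w1.png

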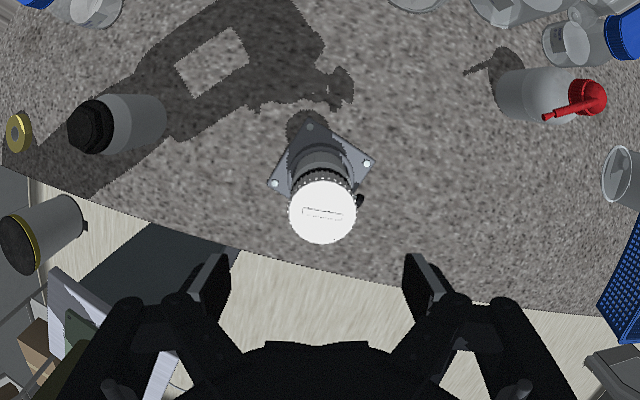

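View pics/s2.png

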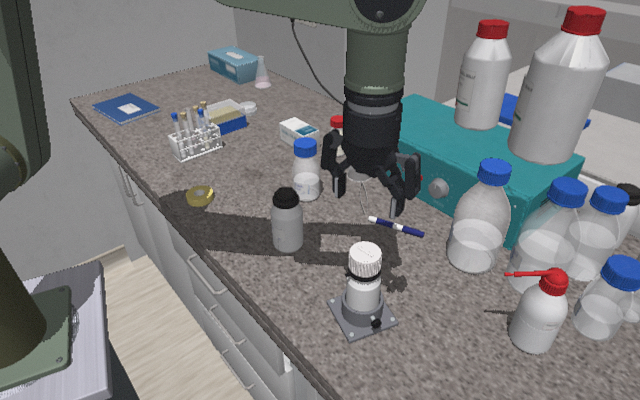

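The wrist view shows the cap top centred at about (322,211), with the fingers open on both sides below it. I'll cross-check the axis from this view.

```bash
python3 - <<'E'
from h import *
c=pickle.load(open('wrist.pkl','rb'));im=c['pixels']
m=((im.min(2)>215)).astype(np.uint8);m[:170]=0;m[250:]=0;m[:,:270]=0;m[:,370:]=0
k=max(cv2.findContours(m,cv2.RETR_EXTERNAL,cv2.CHAIN_APPROX_NONE)[0],key=cv2.contourArea)
print(cv2.fitEllipse(k))
f=200/np.tan(np.radians(c['vertical_fov']/2));e=np.array(c['eye']);M=rot(c['rotation'])
pts=[]
for u,v in k[:,0]:
    d=np.array([u-c['cx'],v-c['cy']]);r=np.hypot(*d);t=r/f
    w=M@np.array([*(d/r*np.sin(t)),np.cos(t)]);pts.append((e+w*(.155-e[2])/w[2])[:2])
pts=np.array(pts,np.float32);print(cv2.fitEllipse(pts))
E
python3 d.py .579 -.207 .123 -1.04
```

```text
((322.14727783203125, 212.0790252685547), (61.585731506347656, 66.0762710571289), 85.4162826538086)
((0.5787030458450317, -0.20580105483531952), (0.048856645822525024, 0.04948035627603531), 44.53316116333008)
t 2.1 pos [ 0.5788 -0.2011  0.2313] q [-0.476  0.286  1.443  0.     1.413  0.56 ] F [ 0.45 -0.08  0.07] M [-0.021 -0.009  0.006] w 0.0857476825798551 yaw -1.035
turn [0.    0.001 0.005] shift [  5.2   2.8 108.3]
```

Emit:
jog_arm:
  rows:
    - [[0,0,0],[5,2.5,0],1]
    - [[0,0,0],[5,2.5,30],1]
    - [[0,0,0],[5,2.5,50],1]
    - [[0,0,0],[5,2.5,65],1]
    - [[0,0,0],[5,2.5,78],1]
    - [[0,0,0],[5,2.5,88],1]
    - [[0,0,0],[5,2.5,98],1]
    - [[0,0,0],[5,2.5,104],1]
    - [[0,0,0],[5,2.5,104],1]

```text
time: 3.0
position: [0.5792, -0.208, 0.1263]
eef_rot: [0.0, 0.869, -0.496, -0.001]
wrist_force: [-0.3, -0.4, 0.6]
gripper_width: 0.0852
```

```bash
python3 d.py .579 -.2065 .123 -1.04; python3 - <<'E'
from h import *
from rig import manip
c=manip.capture('side');im=c['pixels'];cv2.imwrite('pics/s3.png',cv2.resize(im[200:350,280:450,::-1],None,fx=4,fy=4))
E
```

```text
t 3.0 pos [ 0.5792 -0.208   0.1263] q [-0.485  0.391  1.532 -0.     1.22   0.552] F [-0.3  -0.45  0.58] M [ 0.036 -0.004  0.028] w 0.08519602465707697 yaw -1.037
turn [0.001 0.001 0.003] shift [-1.4 -0.6  3.3]
```

View pics/s3.png

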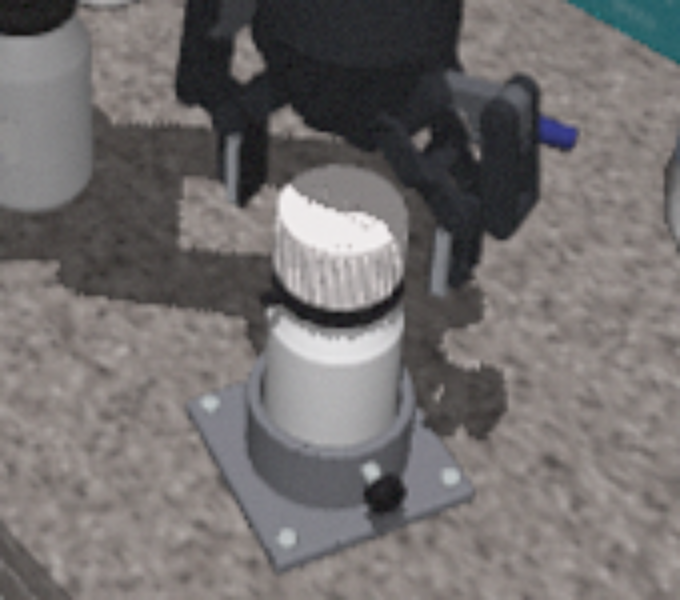

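The open fingers stand astride the cap on both sides, with nothing touching. I'll close them gently, with 80 N grip.

Emit:
jog_arm:
  rows:
    - [[0,0,0],[-1,-0.5,2],1]
    - [[0,0,0],[-1,-0.5,2],0.7]
    - [[0,0,0],[-1,-0.5,2],0.6]
    - [[0,0,0],[-1,-0.5,2],0.5]
    - [[0,0,0],[-1,-0.5,2],0.3]
    - [[0,0,0],[-1,-0.5,2],0]
    - [[0,0,0],[-1,-0.5,2],0]
    - [[0,0,0],[-1,-0.5,2],0]
  grip_force: 80

```text
time: 3.85
position: [0.5793, -0.2062, 0.1262]
eef_rot: [-0.0, 0.869, -0.495, -0.001]
wrist_force: [-2.9, 3.5, 5.2]
gripper_width: 0.0495
```

```bash
python3 d.py .579 -.2065 .117 -1.04; python3 - <<'E'
from h import *
from rig import manip
c=manip.capture('side');im=c['pixels'];cv2.imwrite('pics/s4.png',cv2.resize(im[200:350,280:450,::-1],None,fx=4,fy=4))
E
```

```text
t 3.85 pos [ 0.5793 -0.2062  0.1262] q [-4.830e-01  3.900e-01  1.534e+00  1.000e-03  1.219e+00  5.530e-01] F [-2.89  3.54  5.24] M [ 0.526  0.429 -0.023] w 0.049500794427876214 yaw -1.037
turn [-0.     0.002  0.003] shift [0.2 0.4 9.2]
```

View pics/s4.png

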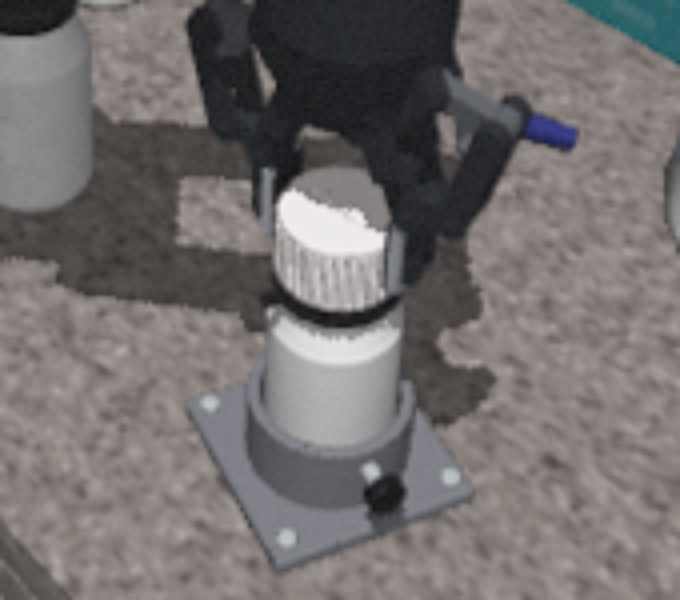

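The pads hold the cap, with 5 N upward at the wrist, which is right at the press threshold. Next I press in steps.

Emit:
jog_arm:
  rows:
    - [[0,0,0],[0,0,1.5],0]
    - [[0,0,0],[0,0,3],0]
    - [[0,0,0],[0,0,4.5],0]
    - [[0,0,0],[0,0,6],0]
    - [[0,0,0],[0,0,6],0]
    - [[0,0,0],[0,0,6],0]

```text
time: 4.5
position: [0.5793, -0.2062, 0.1223]
eef_rot: [-0.0, 0.869, -0.495, -0.001]
wrist_force: [-6.7, 5.4, 14.5]
gripper_width: 0.0497
```

```bash
python3 d.py .579 -.2065 .119 -1.04
```

```text
t 4.5 pos [ 0.5793 -0.2062  0.1223] q [-4.830e-01  3.950e-01  1.537e+00  1.000e-03  1.211e+00  5.530e-01] F [-6.69  5.37 14.5 ] M [0.898 1.231 0.008] w 0.04968967800171768 yaw -1.036
turn [0.    0.001 0.004] shift [0.1 0.4 3.3]
```

Emit:
jog_arm:
  rows:
    - [[0,0,0],[0,0,1.5],0]
    - [[0,0,0],[0,0,3],0]
    - [[0,0,0],[0,0,3],0]
    - [[0,0,0],[0,0,3],0]

```text
time: 4.9
position: [0.5793, -0.2062, 0.1204]
eef_rot: [-0.0, 0.869, -0.495, -0.001]
wrist_force: [-9.5, 6.7, 19.0]
gripper_width: 0.0497
```

```bash
python3 d.py .579 -.2065 .119 -1.04; python3 - <<'E'
from h import *
from rig import manip
c=manip.capture('side');im=c['pixels'];cv2.imwrite('pics/s5.png',cv2.resize(im[200:350,280:450,::-1],None,fx=4,fy=4))
E
```

```text
t 4.9 pos [ 0.5793 -0.2062  0.1204] q [-4.830e-01  3.970e-01  1.538e+00  1.000e-03  1.208e+00  5.530e-01] F [-9.48  6.65 18.98] M [ 1.047  1.566 -0.017] w 0.04973373599957631 yaw -1.036
turn [0.    0.001 0.004] shift [0.1 0.4 1.4]
```

View pics/s5.png

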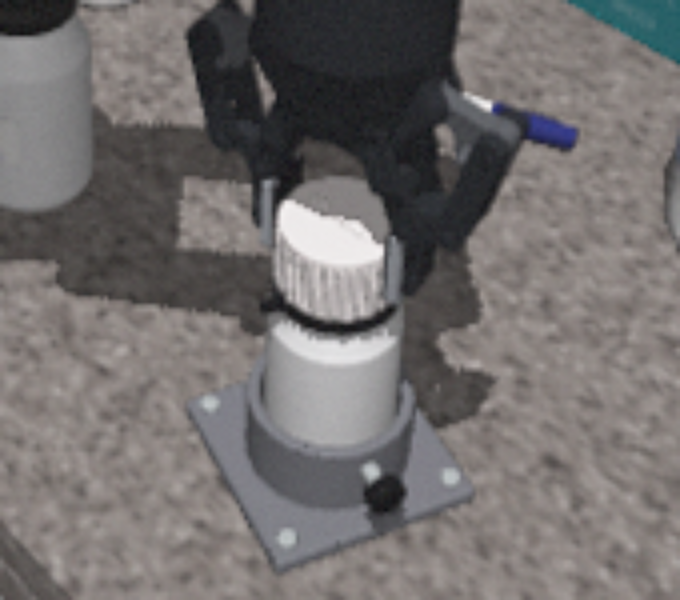

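The shell has gone down: the white rim is now close to the collar, with its tab at about (272,300). The force is 19 N, which fits about 6 mm plus tooth-on-tooth load. Now I turn it.

Emit:
jog_arm:
  rows:
    - [[0,0,-0.1],[0,0,0],0]
    - [[0,0,-0.2],[0,0,0],0]
    - [[0,0,-0.3],[0,0,0],0]
    - [[0,0,-0.4],[0,0,0],0]
    - [[0,0,-0.5],[0,0,0],0]
    - [[0,0,-0.6],[0,0,0],0]
    - [[0,0,-0.6],[0,0,0],0]

```text
time: 5.65
position: [0.5792, -0.2061, 0.1192]
eef_rot: [-0.001, 0.976, -0.216, -0.001]
wrist_force: [-6.6, 5.2, 14.8]
gripper_width: 0.0498
```

```bash
python3 d.py .579 -.2065 .119 0.31; python3 - <<'E'
from h import *
from rig import manip
c=manip.capture('side');im=c['pixels'];cv2.imwrite('pics/s6.png',cv2.resize(im[200:350,280:450,::-1],None,fx=4,fy=4))
E
```

```text
t 5.65 pos [ 0.5792 -0.2061  0.1192] q [-4.830e-01  3.980e-01  1.539e+00  1.000e-03  1.206e+00 -4.800e-02] F [-6.62  5.19 14.75] M [ 0.893  1.096 -0.023] w 0.04976542925589016 yaw -0.435
turn [-0.001  0.001 -0.745] shift [-0.   0.5  0.2]
```

View pics/s6.png

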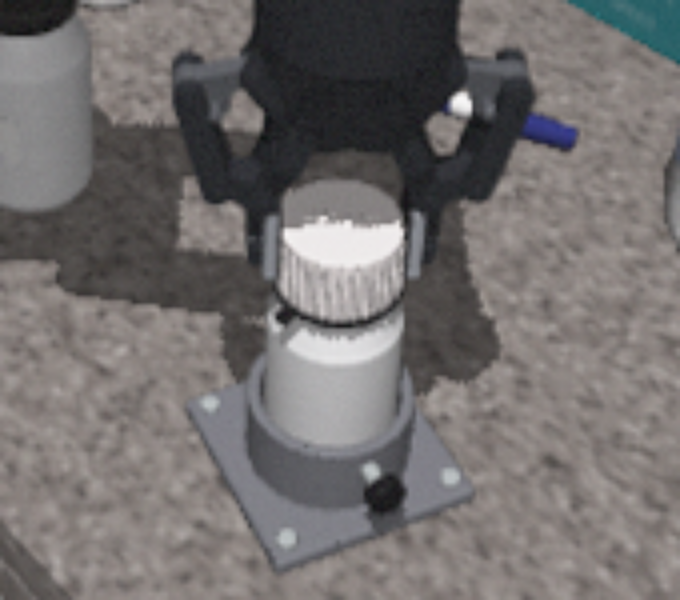

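The shell dropped into the dogs: z fell 1.2 mm, and the force eased to 14.8 N. The collar tab has moved from (272,300) to (285,315), so the inner cap is turning. I'll continue.

Emit:
jog_arm:
  rows:
    - [[0,0,-0.1],[0,0,0],0]
    - [[0,0,-0.2],[0,0,0],0]
    - [[0,0,-0.3],[0,0,0],0]
    - [[0,0,-0.4],[0,0,0],0]
    - [[0,0,-0.5],[0,0,0],0]
    - [[0,0,-0.6],[0,0,0],0]
    - [[0,0,-0.7],[0,0,0],0]
    - [[0,0,-0.8],[0,0,0],0]
    - [[0,0,-0.8],[0,0,0],0]

```text
time: 6.6
position: [0.579, -0.206, 0.1191]
eef_rot: [-0.001, 0.983, 0.181, -0.0]
wrist_force: [-8.8, 4.7, 14.2]
gripper_width: 0.0499
```

```bash
python3 d.py .579 -.2065 .119 0.31; python3 - <<'E'
from h import *
from rig import manip
c=manip.capture('side');im=c['pixels'];cv2.imwrite('pics/s7.png',cv2.resize(im[200:350,280:450,::-1],None,fx=4,fy=4))
E
```

```text
t 6.6 pos [ 0.579  -0.206   0.1191] q [-4.830e-01  3.980e-01  1.539e+00  1.000e-03  1.206e+00 -8.480e-01] F [-8.83  4.69 14.2 ] M [ 0.976  1.156 -0.006] w 0.049894794343571955 yaw 0.365
turn [-0.002  0.001  0.055] shift [-0.2  0.4  0.1]
```

View pics/s7.png

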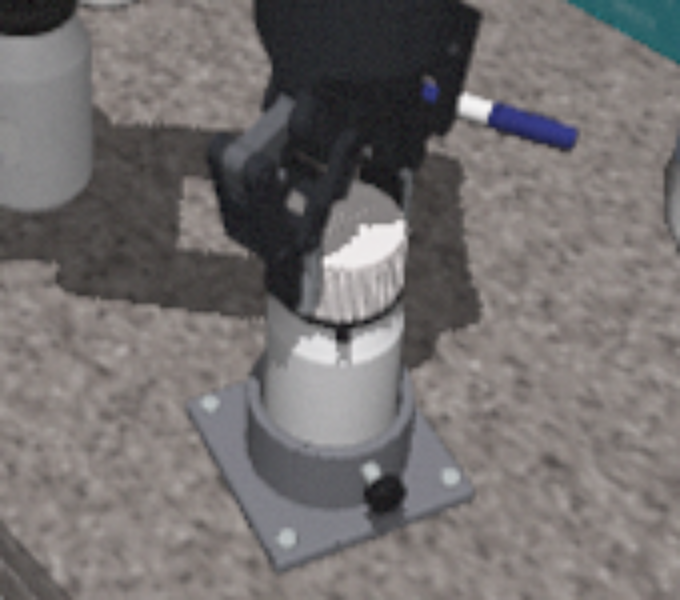

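```bash
python3 - <<'E'
from h import *
c=pickle.load(open('side.pkl','rb'))
for u,v in((346.6,274.4),(280+285/4,200+315/4),(280+344/4,200+330/4)):
    p=plane(c,u,v,.115)[:2]-[.579,-.2065];print(np.hypot(*p),np.arctan2(p[1],p[0]))
E
```

```text
0.0319698848720902 3.09701997972846
0.03136367833527805 -2.806680318762126
0.030204474383182696 -1.9862684298455462
```

The tab angle gives about 1.2 rad of inner-cap turn, well over 0.7. I'll ease the press, let go and rise straight up.

Emit:
jog_arm:
  rows:
    - [[0,0,0],[0,0,-3],0]
    - [[0,0,0],[0,0,-6],0]
    - [[0,0,0],[0,0,-8],0]
    - [[0,0,0],[0,0,-8],0.7]
    - [[0,0,0],[0,0,-8],1]
    - [[0,0,0],[0,0,-8],1]
    - [[0,0,0],[0,0,-8],1]
    - [[0,0,0],[0,0,-8],1]

```text
time: 7.45
position: [0.5795, -0.2073, 0.124]
eef_rot: [-0.0, 0.984, 0.18, -0.0]
wrist_force: [-0.3, -0.4, -0.7]
gripper_width: 0.0854
```

Emit:
jog_arm:
  rows:
    - [[0,0,0],[0,0,-5],1]
    - [[0,0,0],[0,0,-15],1]
    - [[0,0,0],[0,0,-30],1]
    - [[0,0,0],[0,0,-50],1]
    - [[0,0,0],[0,0,-75],1]
    - [[0,0,0],[0,0,-100],1]
    - [[0,0,0],[0,0,-120],1]
    - [[0,0,0],[0,0,-120],1]
    - [[0,0,0],[0,0,-120],1]

```text
time: 8.35
position: [0.5799, -0.2073, 0.2454]
eef_rot: [0.001, 0.984, 0.181, 0.001]
wrist_force: [-0.6, 0.6, -0.1]
gripper_width: 0.0855
```

```bash
python3 d.py .579 -.2065 .119 0.31; python3 - <<'E'
from h import *
from rig import manip
c=manip.capture('side');im=c['pixels'];cv2.imwrite('pics/s8.png',im[:,:,::-1]);cv2.imwrite('pics/s8z.png',cv2.resize(im[200:350,280:450,::-1],None,fx=4,fy=4))
E
```

```text
t 8.35 pos [ 0.5799 -0.2073  0.2454] q [-0.484  0.281  1.421 -0.     1.438 -0.847] F [-0.56  0.59 -0.07] M [-0.029  0.023 -0.02 ] w 0.08549385765041813 yaw 0.363
turn [ 0.002 -0.001  0.053] shift [ -0.7  -1.3 126.4]
```

View pics/s8.png

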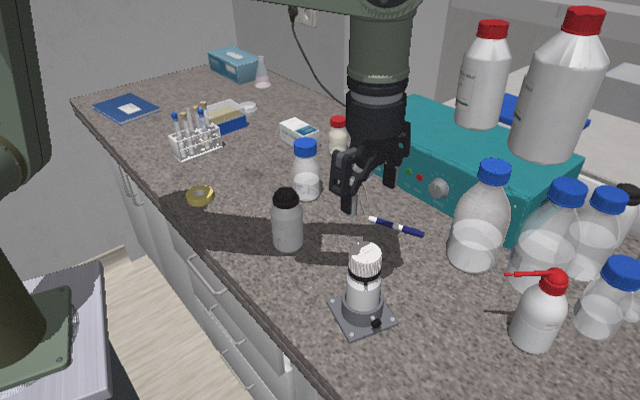

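View pics/s8z.png

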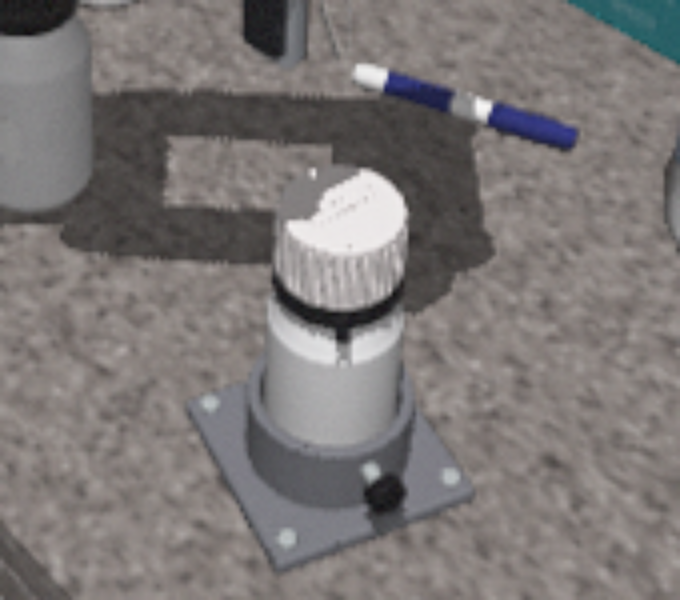

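The cap is on the bottle and has sprung back up, and the tab is still at (344,330), i.e. turned. The black-capped and blue-capped bottles stand at the same pixels as before, and the gripper is clear.

```bash
python3 -c "
from rig import manip
print(manip.close_job())"
```

```text
the job is handed in; nothing more can be done
None
```

I loosened the child-resistant cap and handed the job in at about 8.4 s of the 32 s allowed. The hand-in gives no verdict, so the result rests on my own checks.

- **What I did:** I gripped the white cap with 80 N and pressed it about 7 mm, with 14–19 N at the wrist. I turned it 1.4 rad anticlockwise in one grasp, eased the press, let go and rose straight up.
- **Inner cap:** the collar's pointer tab moved by about 1.2 rad, read from the side view, against the 0.7 rad needed. It was still in the turned position after release.
- **Cap and bystanders:** the cap is on the bottle and has sprung back up. The black-capped and blue-capped bottles look unmoved in the side view; I judged that by eye and did not re-measure their positions.
- **Robot:** the gripper is open and clear above the bottle, with the wrist force near zero.
- **One reading that disagreed:** the finger opening showed about 50 mm on the 54 mm cap. The grip showed no sign of slipping.

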